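# Close an ink tin in the bench lid press and hold it shut

## Task

One of the tins has its new lid only resting on it, standing 5 mm proud on a springy sealing ring: carry that tin upright into the round nest of the lid press, let go of it, and push the nest slide all the way in under the ram. Then push its hand lever down until the lid is fully home on the tin's rim, and finish while still holding the lever down firmly, because the fresh ring pushes the lid up again until it has set. Leave the two closed tins where they are.

Things in the scene. Friction and masses are not known exactly. Their poses are not given: they have to be found in the camera images.
- tin_centre (a point): Centre (half-way up) of the tin to be closed: an upright round tin 53 mm in diameter, 61 mm high to its rim, about 0.17 to 0.33 kg, narrower and taller than the other two tins. This point is 30.5 mm above its underside, z up the tin's axis. The tin stands on the table.
- lid_top (a point): Centre of the top of that tin's lid, a plain aluminium disc 51 mm in diameter and 4 mm thick, guided on the tin. 39.5 mm above tin_centre while proud, 34.5 mm when fully home (5 mm lower); the sealing ring under it pushes back with about 2 N at first and 13 N when home.
- lid: The lid itself (51 mm disc); origin on the tin's axis, 61 mm above its underside while proud.
- lid_press: The bench lid press, bolted down: base plate 235 x 170 x 12 mm, two grey posts 132 mm apart joined by a crosshead (115 to 160 mm high, 40 mm deep) that carries the ram. Origin on the table under the ram axis; x points to the back of the press, so the loading side is -x, which faces the robot to within the yaw; y to the left post with the lever's pivot; the lever reaches out to -y.
- nest_floor (a point): Centre of the floor of the round nest on the slide, where the tin's underside comes to rest, 23 mm above the table. The nest is a black ring open at the top, bore 58 mm (2.5 mm clear all round the tin), 13 mm high above this floor, its mouth flared to 69 mm, outer diameter at the top 80 mm. Axes as the press.
- slide (a joint): Travel of the nest slide along the press's +x, in m: 0 drawn right out to the loading place, 0.115 fully in at its stop with the nest under the ram. Slides with a few N and stays where it is left.
- slide_knob (a point): On the axis of the slide's upright black knob, at its top: 59 mm above the table and 95 mm in front (-x of the press) of the nest's axis. The knob is round, 18 mm in diameter at its waist and 24 mm at its head, and reaches from 15 to 59 mm above the table. It can be pushed from the front or pinched from above.
- lever (a joint): Angle of the hand lever in rad: 0 raised at rest, grows as the grip is pressed down (up to 0.32 with nothing under the ram). With the tin in place the ram meets the lid at about 0.15 and the lid is home at about 0.22, where the lever comes to a firm stop. A spring returns it when let go.
- lever_grip (a point): Top middle of the lever's black grip, a bar 24 mm wide, 22 mm high, 100 mm long, along the press's -y, rising outward by 13 degrees at rest (outer end 246 mm high, the press's highest part); 205 mm from the pivot. This point is 234 mm above the table at rest, 189 mm when the lid is home; it sinks almost straight down. Pressing here takes about 4 N at first, 9 N when the lid is home, then the stop.
- ram: The ram of the press, which the lever drives straight down: a rod with a steel foot disc 42 mm in diameter. Origin at the centre of the foot's underside, 103 mm above the table at rest and 15 mm lower when the lid is home.
- closed_tin_a: A closed ink tin, 69 mm in diameter, 53 mm high, origin at the centre of its underside; stays where it is.
- closed_tin_b: Another closed ink tin, 69 mm in diameter, 53 mm high, origin at the centre of its underside; stays where it is.

How it is judged:
By the outcome, as a careful person would: the job done as asked, in the order asked, and still so for the second after the job is handed in, while the arm keeps its last pose, push and grip.
It also fails if it takes over 72 s, if anything falls off the work surface, if the arm or the gripper's body presses on something with over 40 N, if the wrist force passes 120 N, or if a joint passes its speed limit or range.

## Robot

A 6-joint arm with a two-finger parallel gripper is mounted at the origin on a cart in front of the work surface, level with it; the furniture and walls round the work are solid. World frame = base frame: x ahead of the robot, y to its left, z up, the work surface at z = 0. Lengths are in m, angles in rad, forces in N, time in s.
With the tool pointing down it reaches from about 0.3 to 0.875 m from the base axis. Payload 6.4 kg.
Tool frame: the origin (TCP) lies at the very end of the fingers, on their centre line; the grasp point (between the pads) lies 19 mm behind it; z points along the fingers, x is the direction in which the jaws open and shut, and the axes are right-handed (so a half turn about z gives the same grasp; the last joint's range is limited). The gripper opens to 85 mm and grips with 20 to 120 N. Pads are 22 mm wide; open, the fingers measure 114 mm over their backs; the gripper's body (76 mm by 85 mm) begins 54 mm behind the grasp point. The pads swing forward as they close: fully open they stand 13 mm farther back than shut.
Start: joints at [1.094, 0.181, 1.607, -0, 1.354, -0.206], TCP at [0.154, 0.554, 0.231] pointing down, gripper open.
Joint ranges: [-2.99, 2.99], [-0.89, 2.07], [0.3, 2.58], [-1.14, 4.28], [0, 2.63], [-3.12, 3.12]. Speed limits (rad/s): [2.57, 2.57, 3.01, 3.14, 3.14, 3.14].

## Interface

Orientations are given as a unit quaternion [w, x, y, z].
In Python, from bench import ctrl, eyes gives the robot as it stands. The module is installed in compiled form; this text tells all that it offers.
- The arm moves only by the tool step_arm, never from a script. Its argument "plan" is a list that holds one entry, the list of rows, each a list of 7 numbers: the turn, a rotation vector about the tool's x, y, z in degrees, then the shift along the tool's x, y, z in m, then the closure, from 0 (fully open) to 1 (shut). A call has 1 to 12 rows; each row shifts and turns the commanded pose from where the row before left it, along the tool's axes as they then stand; what a row does not reach is not made up. A row lasts 1/12 s, in which the tool goes at most 41.7 mm and 7.16 degrees, less where a joint would pass 70% of its speed; a pose out of reach is approached as far as the arm can. A call is refused whole if a number of a shift passes 0.0417 or a number of a turn 7.16, either way. A call with a gripper value outside its range is refused whole. The fingers move at their own pace and stop on an object; the grip force is fixed at half the most. Time passes only in rows, so rows that do not move let the fingers close. It gives the time, the measured TCP pose, the force and the opening at its end, in the units of the state.
- ctrl.get_obs(): the state, without advancing time (a new reading comes with each control period).
- eyes.snapshot(name): name is "scene" or "side" or "wrist"; returns the picture (400x640x3 uint8, red, green, blue); there is no depth.
- eyes.calibration(name): a dict with "intrinsics" (3x3 intrinsics, pixels), "k1" (the pictures are not rectified: a ray, as slopes to the right and down, at radius r is drawn at 1 + k1 r^2 times it, then the intrinsics apply), "view" (4x4, takes a point from world to camera coordinates); the wrist camera has in their place "mount" (4x4, takes a point from camera to tool coordinates, whose origin is the TCP and whose axes are the tool frame's). Camera axes: x right, y down, z forward; pixel columns grow to the right and rows downward; lengths in m; the calibration is good to about 2 mm. A picture is of the moment at which its call begins: read the wrist's pose just before it. calibration takes no time and is no camera call.
- ctrl.hand_in(): hands the job in, once; it reports no verdict.
The state is a dict: "time": time; "q": joint angles; "joint_velocities": joint speeds; "tau": joint torques, N m; "eef_pos": TCP position; "tcp_rot": TCP orientation; "force": force on the tool from outside, world axes, zero at the start; "torque": the same for the moment, N m; "finger_gap": finger opening in m.
Only numpy, scipy, OpenCV 4.12 (cv2) and the standard library are available. Lean on these libraries where they do the work, as an engineer would, in place of code of your own. Each camera call takes 0.05 s, during which the arm holds its last target. There are 200 camera calls.

## Working session

There is one attempt and no reset: what is moved stays moved. The work goes in short steps, Python scripts to look and compute and a tool call to move; the robot and the scene stay as the last step left them, time stands still between calls to the robot, and variables do not carry over. Pictures are saved under pics/ and viewed, about 8 in all and at most 12, crops included, and the job is handed in when it is done.

Besides the shell and the picture viewer there is one more tool, called in YAML: its name, and indented under it one key for each argument. step_arm: Moves the arm, as the interface text tells. Its arguments: {"type":"object","properties":{"plan":{"type":"array","items":{"type":"array","items":{"type":"array","items":{"type":"number"}}}}},"required":["plan"]}

```bash
mkdir -p pics; cat > h.py <<'E'
import numpy as np,cv2
from bench import ctrl,eyes
from scipy.spatial.transform import Rotation as R
def snap(n,f):
    im=eyes.snapshot(n);cv2.imwrite('pics/'+f,cv2.cvtColor(im,cv2.COLOR_RGB2BGR));return im
def pose():
    o=ctrl.get_obs();q=o['tcp_rot'];T=np.eye(4);T[:3,:3]=R.from_quat([q[1],q[2],q[3],q[0]]).as_matrix();T[:3,3]=o['eef_pos'];return T
def cam(n,T=None):
    c=eyes.calibration(n)
    V=np.array(c['view']) if 'view' in c else np.linalg.inv(T@np.array(c['mount']))
    return np.array(c['intrinsics']),c['k1'],V
def proj(P,C):
    K,k,V=C;p=(V[:3,:3]@np.atleast_2d(P).T).T+V[:3,3];s=p[:,:2]/p[:,2:];s=s*(1+k*(s**2).sum(1,keepdims=True));return s@K[:2,:2].T+K[:2,2]
def ray(uv,C):
    K,k,V=C;d=cv2.undistortPoints(np.array([[uv]],float),K,np.array([k,0,0,0.]))[0,0]
    Rt=V[:3,:3].T;return -Rt@V[:3,3],Rt@np.array([d[0],d[1],1])
def onz(uv,z,C):
    o,d=ray(uv,C);return o+d*(z-o[2])/d[2]
E
python3 - <<'E'
from h import *
np.set_printoptions(precision=4,suppress=True)
o=ctrl.get_obs();print(o['time'],o['eef_pos'],o['tcp_rot'],o['force'],o['finger_gap']);print(pose())
for n in('scene','side','wrist'):
    snap(n,n+'0.png');print(eyes.calibration(n))
E
```

```text
0.0 [0.1535 0.5535 0.2304] [ 0.0004  0.7961  0.6052 -0.0008] [ 0.0246 -0.1814 -0.8647] 0.0854164484735355
[[ 0.2675  0.9636 -0.0008  0.1535]
 [ 0.9636 -0.2675 -0.0016  0.5535]
 [-0.0018 -0.0004 -1.      0.2304]
 [ 0.      0.      0.      1.    ]]
{'intrinsics': array([[369.3932,   0.    , 317.8381],
       [  0.    , 369.3932, 200.196 ],
       [  0.    ,   0.    ,   1.    ]]), 'k1': -0.08515322136679611, 'view': array([[ 0.5744, -0.8185, -0.0127, -0.1404],
       [-0.494 , -0.3342, -0.8027,  0.4619],
       [ 0.6527,  0.4674, -0.5963,  0.4775],
       [ 0.    ,  0.    ,  0.    ,  1.    ]])}
{'intrinsics': array([[384.8746,   0.    , 315.2748],
       [  0.    , 384.8746, 193.3911],
       [  0.    ,   0.    ,   1.    ]]), 'k1': 0.021170166271756476, 'view': array([[-0.9991, -0.0344,  0.0247,  0.5557],
       [-0.039 ,  0.5208, -0.8528,  0.0487],
       [ 0.0165, -0.853 , -0.5217,  1.2053],
       [ 0.    ,  0.    ,  0.    ,  1.    ]])}
{'intrinsics': array([[343.7744,   0.    , 319.9269],
       [  0.    , 343.7744, 199.8844],
       [  0.    ,   0.    ,   1.    ]]), 'k1': -0.024267168926568133, 'mount': array([[ 1.    , -0.0004, -0.0006,  0.0007],
       [ 0.0005,  0.9462,  0.3236, -0.0836],
       [ 0.0004, -0.3236,  0.9462, -0.1431],
       [ 0.    ,  0.    ,  0.    ,  1.    ]])}
```

View pics/scene0.png

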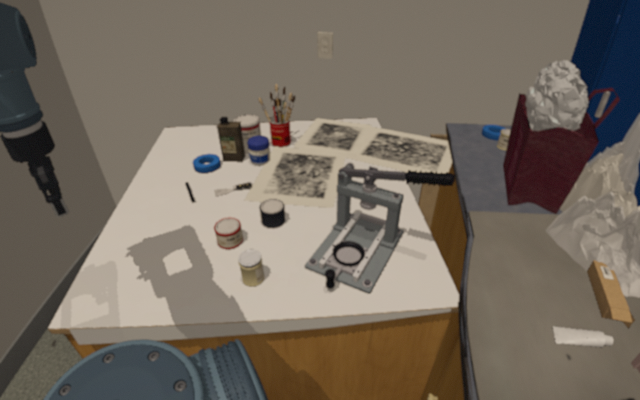

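View pics/side0.png

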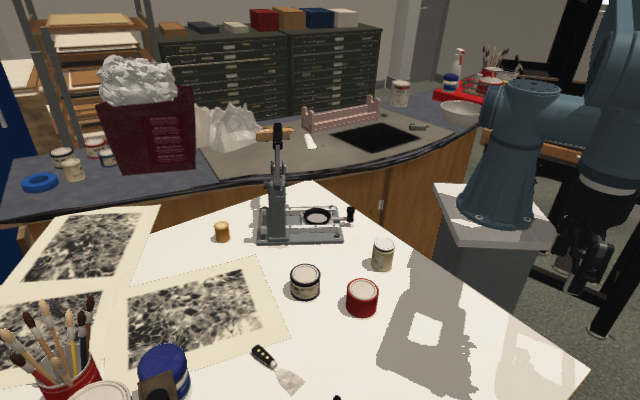

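The scene shows the tall narrow tin at about (251,268), the press's nest at (348,254), the knob at (330,278), and the lever grip at about (430,178). In the side view the tin is at (383,254) and the nest at (317,216). I'll enlarge both next.

```bash
python3 - <<'E'
import cv2,numpy as np
a=cv2.imread('pics/scene0.png');b=cv2.imread('pics/side0.png')
def c(im,x,y,w,h,s):return cv2.resize(im[y:y+h,x:x+w],None,fx=s,fy=s,interpolation=cv2.INTER_CUBIC)
cv2.imwrite('pics/c1.png',c(a,225,160,240,140,3.3333333))
cv2.imwrite('pics/c2.png',c(b,240,110,170,180,3.3333333))
E
```

```text
(no output)
```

View pics/c1.png

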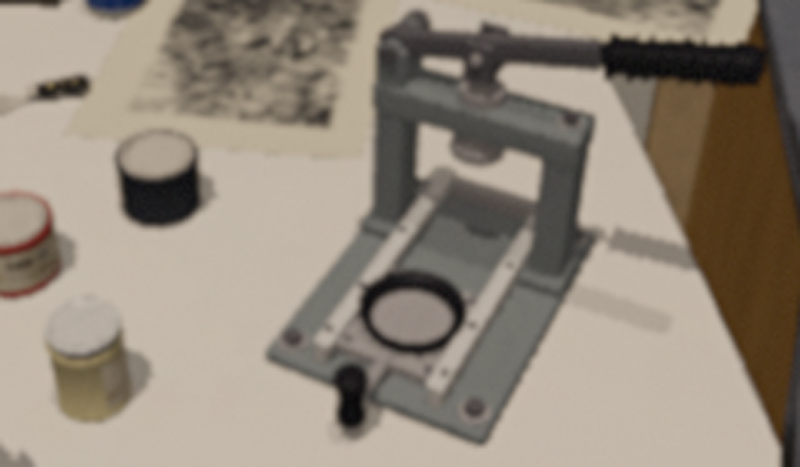

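View pics/c2.png

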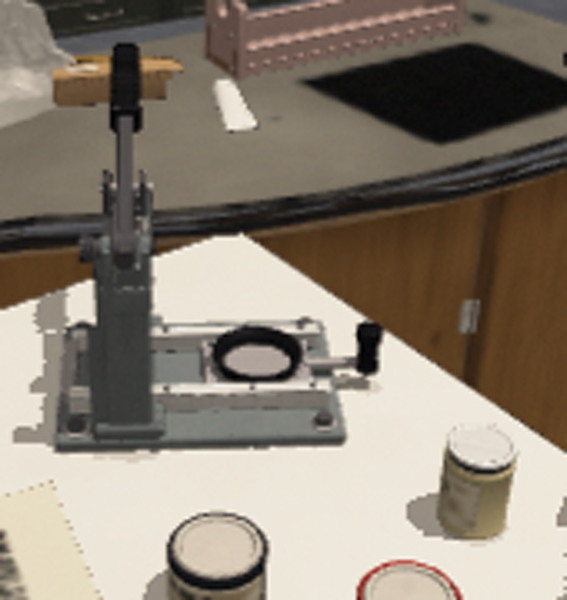

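```bash
cat >> h.py <<'E'
def tri(obs):
    A=np.zeros((3,3));b=np.zeros(3);rs=[ray(*x) for x in obs]
    for o,d in rs:
        d=d/np.linalg.norm(d);M=np.eye(3)-np.outer(d,d);A+=M;b+=M@o
    p=np.linalg.solve(A,b);return p,[np.linalg.norm(np.cross(p-o,d/np.linalg.norm(d)))*1e3 for o,d in rs]
E
python3 - <<'E'
from h import *
np.set_printoptions(precision=4,suppress=True)
S=cam('scene');D=cam('side');s=10/3
a=lambda x,y:((x+.5)/s+225-.5,(y+.5)/s+160-.5)
b=lambda x,y:((x+.5)/s+240-.5,(y+.5)/s+110-.5)
for n,p,q,z in[('lid',(86,326),(481,443),.070),('ring',(413,309),(257,353),.036),('knob',(351,370),(369,326),.059),('tinA',(157,156),(217,541),.053),('gripend',(763,60),(126,47),.246)]:
    print(n,tri([(a(*p),S),(b(*q),D)]),onz(a(*p),z,S)[:2],onz(b(*q),z,D)[:2])
for n,p in[('FL',(267,353)),('FR',(485,440)),('BR',(600,232))]:print(n,onz(a(*p),.012,S))
for n,p in[('bBL',(57,450)),('bFL',(345,440))]:print(n,onz(b(*p),.0,D))
E
```

```text
lid (array([0.3805, 0.2768, 0.068 ]), [np.float64(0.15910490778005035), np.float64(0.15910490778006764)]) [0.379  0.2753] [0.3812 0.2792]
ring (array([0.5482, 0.1234, 0.0332]), [np.float64(0.5336202639368942), np.float64(0.533620263936794)]) [0.5451 0.122 ] [0.5485 0.1267]
knob (array([0.4546, 0.1144, 0.0595]), [np.float64(0.3701145367539661), np.float64(0.370114536754038)]) [0.4545 0.1147] [0.4548 0.1133]
tinA (array([0.5667, 0.375 , 0.0512]), [np.float64(1.9899510819316066), np.float64(1.9899510819316957)]) [0.5625 0.3732] [0.5683 0.3753]
gripend (array([ 0.6745, -0.0452,  0.2378]), [np.float64(0.5424891564967684), np.float64(0.5424891564969013)]) [ 0.6602 -0.0479] [ 0.6722 -0.0256]
FL [0.4705 0.1963 0.012 ]
FR [0.4887 0.0312 0.012 ]
BR [0.7227 0.056  0.012 ]
bBL [0.7048 0.2219 0.    ]
bFL [0.4736 0.1941 0.    ]
```

step_arm:
  plan:
    - [[0, 0, -7.1, 0, 0, 0, 0], [0, 0, -7.1, 0, 0, 0, 0], [0, 0, -7.1, 0, 0, 0, 0], [0, 0, 0, -0.033, 0.022, 0.006, 0], [0, 0, 0, -0.033, 0.022, 0.006, 0], [0, 0, 0, -0.033, 0.022, 0.006, 0], [0, 0, 0, -0.033, 0.022, 0.006, 0], [0, 0, 0, -0.033, 0.022, 0.007, 0], [0, 0, 0, -0.033, 0.022, 0.007, 0], [0, 0, 0, -0.033, 0.022, 0.007, 0], [0, 0, 0, -0.033, 0.022, 0.007, 0], [0, 0, 0, -0.033, 0.022, 0.007, 0]]

```text
time: 1.15
eef_pos: [0.3815, 0.2768, 0.172]
tcp_rot: [0.0, 0.67, 0.742, 0.0]
force: [-0.1, 0.4, -0.9]
finger_gap: 0.0854
```

```bash
python3 - <<'E'
from h import *
np.set_printoptions(precision=4,suppress=True)
T=pose();print(T,ctrl.get_obs()['time']);snap('wrist','w1.png');np.save('T1.npy',T)
C=cam('wrist',T);print(proj([[.3805,.2768,.07],[.3805,.2768,0]],C))
E
```

```text
[[-0.1009  0.9949  0.0002  0.3815]
 [ 0.9949  0.1009  0.0001  0.2768]
 [ 0.0001  0.0002 -1.      0.172 ]
 [ 0.      0.      0.      1.    ]] 1.15
[[319.214  198.0585]
 [319.3474 174.4463]]
```

View pics/w1.png

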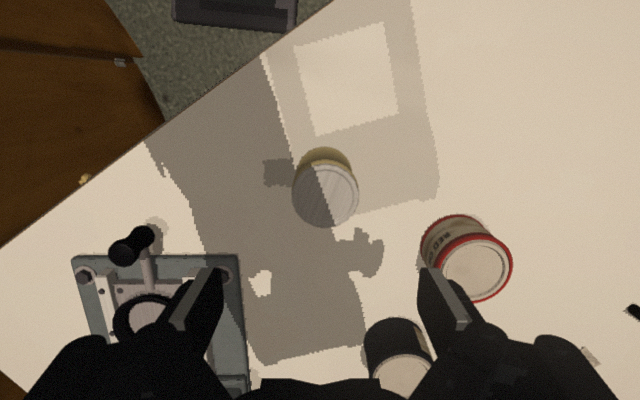

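The wrist view shows the lid centred at (326,195), the knob head's top at about (122,252) and the red closed tin's top at (475,267).

```bash
python3 - <<'E'
from h import *
np.set_printoptions(precision=4,suppress=True)
T=np.load('T1.npy');C=cam('wrist',T)
for n,u,z in[('lid',(326,195),.07),('knob',(122,252),.059),('red',(475,267),.053)]:
    p=onz(u,z,C);print(n,p,T[:3,:3].T@(p-T[:3,3]))
E
```

```text
lid [0.3776 0.2816 0.07  ] [ 0.0051 -0.0034  0.102 ]
knob [0.4482 0.1174 0.059 ] [-0.1653  0.0503  0.113 ]
red [0.4355 0.4184 0.053 ] [0.1353 0.068  0.119 ]
```

step_arm:
  plan:
    - [[0, 0, 0, 0.004, -0.003, 0.03, 0], [0, 0, 0, 0, 0, 0.035, 0], [0, 0, 0, 0, 0, 0.035, 0], [0, 0, 0, 0, 0, 0.03, 0], [0, 0, 0, 0, 0, 0.021, 0], [0, 0, 0, 0, 0, 0, 0], [0, 0, 0, 0, 0, 0, 1], [0, 0, 0, 0, 0, 0, 1], [0, 0, 0, 0, 0, 0, 1], [0, 0, 0, 0, 0, 0, 1], [0, 0, 0, 0, 0, 0, 1], [0, 0, 0, 0, 0, 0, 1]]

```text
time: 2.2
eef_pos: [0.3792, 0.2831, 0.0234]
tcp_rot: [0.001, 0.67, 0.742, 0.002]
force: [-0.4, -0.2, 7.0]
finger_gap: 0.0512
```

step_arm:
  plan:
    - [[0, 0, 0, 0, 0, -0.015, 1], [0, 0, 0, 0, 0, -0.025, 1], [0, 0, 0, 0, 0, -0.03, 1], [0, 0, 0, -0.008, 0.025, -0.01, 1], [0, 0, 0, -0.008, 0.026, -0.01, 1], [0, 0, 0, -0.008, 0.026, -0.01, 1], [0, 0, 0, -0.008, 0.026, -0.01, 1], [0, 0, 0, -0.008, 0.026, -0.01, 1], [0, 0, 0, -0.008, 0.026, -0.01, 1], [0, 0, 0, -0.008, 0.026, -0.005, 1], [0, 0, 0, 0, 0, 0, 1], [0, 0, 0, 0, 0, 0, 1]]

```text
time: 3.2
eef_pos: [0.5643, 0.2442, 0.1571]
tcp_rot: [0.0, 0.671, 0.741, 0.001]
force: [-1.0, -0.2, -1.7]
finger_gap: 0.0515
```

```bash
python3 - <<'E'
from h import *
np.set_printoptions(precision=4,suppress=True)
T=pose();print(T,ctrl.get_obs()['time']);im=snap('wrist','w2.png');np.save('T2.npy',T)
C=cam('wrist',T);print(proj([[.547,.124,.036],[.452,.115,.059],T[:3,3]+[0,0,.047]],C))
E
```

```text
[[-0.0993  0.9951  0.0013  0.5643]
 [ 0.9951  0.0993  0.0004  0.2442]
 [ 0.0002  0.0014 -1.      0.1571]
 [ 0.      0.      0.      1.    ]] 3.2
[[168.3335 156.0824]
 [133.5447  15.2011]
 [318.2615 338.696 ]]
```

View pics/w2.png

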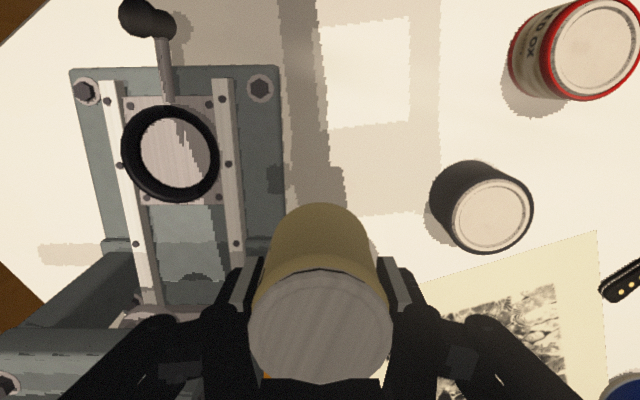

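The wrist view shows the nest ring at x 120–220, y 104–203 (centre about (170,153)). The lid in hand spans x 247–393, y about 271–382.

```bash
python3 - <<'E'
from h import *
from scipy.optimize import least_squares
np.set_printoptions(precision=4,suppress=True)
T=np.load('T2.npy');C=cam('wrist',T);t=np.linspace(0,2*np.pi,200)
def fit(b,r,z,x0,free=False):
    def bb(p):
        u=proj(np.c_[p[0]+r*np.cos(t),p[1]+r*np.sin(t),np.full(200,p[2] if free else z)],C);return np.r_[u.min(0),u.max(0)]
    s=least_squares(lambda p:bb(p)-b,x0+([z] if free else []));return s.x,s.fun
for a in[('ring',[120,104,220,203],.040,.036,[.547,.124]),('lid',[247,271,393,382],.0255,T[2,3]+.0466,[.564,.244])]:
  for f in(0,1):
    p,e=fit(*a[1:],f);P=np.r_[p,a[3]][:3];print(a[0],P,e,T[:3,:3].T@(P-T[:3,3]))
o=onz((145,14),.059,C);print('knob~',o)
E
```

```text
ring [0.5468 0.1254 0.036 ] [-1.2125 -0.8861  1.1978  1.1957] [-0.1165 -0.0293  0.121 ]
ring [0.5481 0.1228 0.0299] [-0.0697  0.0675  0.0697 -0.074 ] [-0.1192 -0.0283  0.127 ]
lid [0.5617 0.2446 0.2037] [-1.4378 -4.4028  1.4398  6.2589] [ 0.0006 -0.0024 -0.0466]
lid [0.5653 0.2449 0.1988] [ 2.064  -2.3493 -2.0655  2.7214] [ 0.0006  0.0012 -0.0417]
knob~ [0.4507 0.1224 0.059 ]
```

step_arm:
  plan:
    - [[0, 0, 0, -0.015, -0.005, 0, 1], [0, 0, 0, -0.022, -0.006, 0, 1], [0, 0, 0, -0.022, -0.006, 0, 1], [0, 0, 0, -0.022, -0.006, 0, 1], [0, 0, 0, -0.022, -0.0055, 0.01, 1], [0, 0, 0, -0.0145, 0, 0.02, 1], [0, 0, 0, 0, 0, 0.025, 1], [0, 0, 0, 0, 0, 0.012, 1], [0, 0, 0, 0, 0, 0, 1], [0, 0, 0, 0, 0, 0, 1]]

```text
time: 4.08
eef_pos: [0.5453, 0.1254, 0.0889]
tcp_rot: [-0.001, 0.67, 0.742, -0.001]
force: [0.5, 0.8, -1.6]
finger_gap: 0.0514
```

```bash
python3 - <<'E'
from h import *
np.set_printoptions(precision=4,suppress=True)
T=pose();print(T,ctrl.get_obs()['force'])
a=snap('scene','s3.png');b=snap('side','d3.png')
c=lambda im,x,y,w,h,s:cv2.resize(im[y:y+h,x:x+w,::-1],None,fx=s,fy=s,interpolation=cv2.INTER_CUBIC)
cv2.imwrite('pics/c3.png',np.hstack([c(a,300,190,100,120,4),c(b,270,150,100,120,4)]))
E
```

```text
[[-0.1016  0.9948 -0.0023  0.5453]
 [ 0.9948  0.1016  0.      0.1254]
 [ 0.0003 -0.0023 -1.      0.0889]
 [ 0.      0.      0.      1.    ]] [ 0.4878  0.8154 -1.5911]
```

View pics/c3.png

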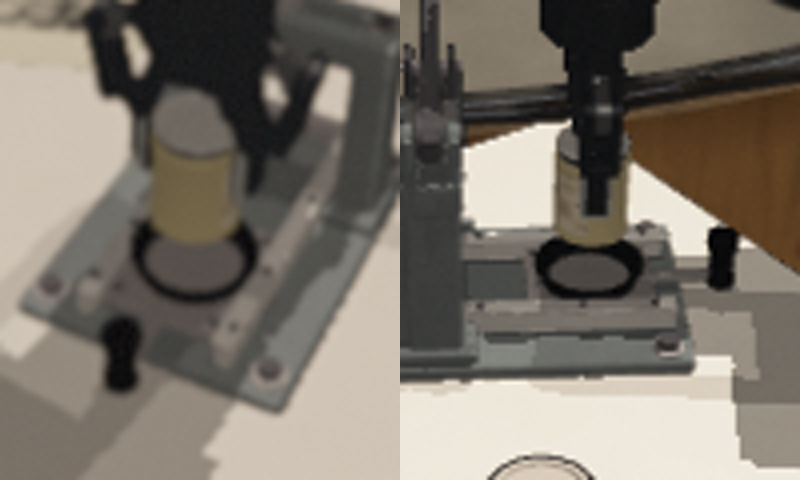

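The crops show the tin sitting directly above the ring. In the side view the tin's axis is at x of about 591 and the ring's at about 589, so I'll nudge 1.5 mm forward and lower it.

step_arm:
  plan:
    - [[0, 0, 0, 0, 0.0015, 0.012, 1], [0, 0, 0, 0, 0, 0.012, 1], [0, 0, 0, 0, 0, 0.008, 1], [0, 0, 0, 0, 0, 0.005, 1], [0, 0, 0, 0, 0, 0.003, 1], [0, 0, 0, 0, 0, 0, 1]]

```text
time: 4.68
eef_pos: [0.5473, 0.1251, 0.0481]
tcp_rot: [-0.001, 0.671, 0.742, -0.001]
force: [-0.3, -0.2, -1.5]
finger_gap: 0.0515
```

step_arm:
  plan:
    - [[0, 0, 0, 0, 0, 0.001, 1], [0, 0, 0, 0, 0, 0.001, 1], [0, 0, 0, 0, 0, 0, 1]]

```text
time: 4.93
eef_pos: [0.5483, 0.1251, 0.0475]
tcp_rot: [0.0, 0.671, 0.742, 0.0]
force: [-0.3, 0.3, -1.8]
finger_gap: 0.0513
```

step_arm:
  plan:
    - [[0, 0, 0, 0, 0, 0.001, 1], [0, 0, 0, 0, 0, 0.001, 1], [0, 0, 0, 0, 0, 0, 1], [0, 0, 0, 0, 0, 0, 1]]

```text
time: 5.27
eef_pos: [0.5491, 0.1252, 0.0464]
tcp_rot: [0.001, 0.671, 0.742, 0.001]
force: [-0.4, 0.1, 4.8]
finger_gap: 0.0513
```

step_arm:
  plan:
    - [[0, 0, 0, 0, 0, 0, 0], [0, 0, 0, 0, 0, 0, 0], [0, 0, 0, 0, 0, 0, 0], [0, 0, 0, 0, 0, 0, 0], [0, 0, 0, 0, 0, 0, 0], [0, 0, 0, 0, 0, -0.01, 0], [0, 0, 0, 0, 0, -0.025, 0], [0, 0, 0, 0, 0, -0.035, 0], [0, 0, 0, 0, 0, -0.035, 0], [0, 0, 0, 0, 0, 0, 0]]

```text
time: 6.1
eef_pos: [0.5528, 0.1253, 0.1587]
tcp_rot: [0.005, 0.67, 0.742, 0.004]
force: [1.0, 0.1, 1.2]
finger_gap: 0.0855
```

```bash
python3 - <<'E'
from h import *
np.set_printoptions(precision=4,suppress=True)
T=pose();print(T,ctrl.get_obs()['force'])
C=cam('wrist',T);snap('wrist','w4.png');np.save('T4.npy',T)
E
```

```text
[[-0.101   0.9948  0.0128  0.5528]
 [ 0.9949  0.101   0.0002  0.1253]
 [-0.0011  0.0127 -0.9999  0.1587]
 [ 0.      0.      0.      1.    ]] [1.0318 0.07   1.1748]
```

View pics/w4.png

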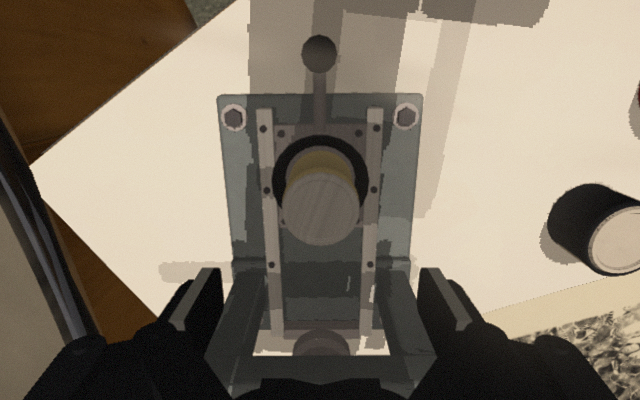

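```bash
python3 - <<'E'
from h import *
np.set_printoptions(precision=4,suppress=True)
T=np.load('T4.npy');C=cam('wrist',T);k=onz((319,53),.059,C);l=onz((320,209),.093,C);print(k,l,k-l)
y=.101;print('turn',R.from_matrix(T[:3,:3].T@np.array([[-np.sin(y),np.cos(y),0],[np.cos(y),np.sin(y),0],[0,0,-1.]])).as_rotvec(degrees=True))
k=np.array([.4525,.1155,0]);u=np.array([np.cos(y),np.sin(y),0])
P=k-.045*u;P[2]=.032;print(P,T[:3,:3].T@(P-T[:3,3]))
E
```

```text
[0.4529 0.1151 0.059 ] [0.5479 0.1254 0.093 ] [-0.095  -0.0103 -0.034 ]
turn [0.7296 0.0634 0.0123]
[0.4077 0.111  0.032 ] [ 0.0005 -0.1474  0.1248]
```

The tin is upright in the nest with its lid at (320,209), and the knob is at (319,53), which puts it at world (0.453, 0.115). Next I'll close the fingers and drop in front of the knob.

step_arm:
  plan:
    - [[0.7, 0, 0, 0, -0.03, 0, 1], [0, 0, 0, 0, -0.036, 0, 1], [0, 0, 0, 0, -0.036, 0, 1], [0, 0, 0, 0, -0.034, 0, 1], [0, 0, 0, 0, -0.01, 0, 1], [0, 0, 0, 0, 0, 0.03, 1], [0, 0, 0, 0, 0, 0.034, 1], [0, 0, 0, 0, 0, 0.034, 1], [0, 0, 0, 0, 0, 0.026, 1], [0, 0, 0, 0, 0, 0, 1]]

```text
time: 6.98
eef_pos: [0.3967, 0.1102, 0.0231]
tcp_rot: [-0.008, 0.671, 0.742, -0.008]
force: [-0.6, 0.8, -0.0]
finger_gap: -0.0002
```

step_arm:
  plan:
    - [[0, 0, 0, 0, 0, -0.009, 1], [0, 0, 0, 0, 0.01, 0, 1], [0, 0, 0, 0, 0.008, 0, 1], [0, 0, 0, 0, 0, 0, 1], [0, 0, 0, 0, 0, 0, 1]]

```text
time: 7.4
eef_pos: [0.4215, 0.1121, 0.0381]
tcp_rot: [-0.003, 0.67, 0.742, -0.003]
force: [-1.3, 0.4, 0.3]
finger_gap: 0.0001
```

```bash
python3 - <<'E'
from h import *
np.set_printoptions(precision=4,suppress=True)
print(pose())
E
```

```text
[[-0.1009  0.9949 -0.0085  0.4215]
 [ 0.9949  0.1009 -0.0013  0.1121]
 [-0.0004 -0.0086 -1.      0.0381]
 [ 0.      0.      0.      1.    ]]
```

step_arm:
  plan:
    - [[0, 0, 0, 0, 0.005, 0.003, 1], [0, 0, 0, 0, 0.008, 0, 1], [0, 0, 0, 0, 0.01, 0, 1], [0, 0, 0, 0, 0.01, 0, 1], [0, 0, 0, 0, 0.01, 0, 1], [0, 0, 0, 0, 0.01, 0, 1], [0, 0, 0, 0, 0.01, 0, 1], [0, 0, 0, 0, 0.01, 0, 1], [0, 0, 0, 0, 0.01, 0, 1], [0, 0, 0, 0, 0.008, 0, 1]]

```text
time: 8.23
eef_pos: [0.5112, 0.1214, 0.0323]
tcp_rot: [-0.004, 0.671, 0.742, -0.004]
force: [-2.5, 1.7, 0.4]
finger_gap: 0.0003
```

step_arm:
  plan:
    - [[0, 0, 0, 0, 0.008, 0, 1], [0, 0, 0, 0, 0.006, 0, 1], [0, 0, 0, 0, 0.005, 0, 1], [0, 0, 0, 0, 0.005, 0, 1], [0, 0, 0, 0, 0.003, 0, 1], [0, 0, 0, 0, 0, 0, 1]]

```text
time: 8.73
eef_pos: [0.5364, 0.1239, 0.0318]
tcp_rot: [-0.005, 0.67, 0.742, -0.005]
force: [-3.3, 0.7, 1.4]
finger_gap: -0.0001
```

step_arm:
  plan:
    - [[0, 0, 0, 0, 0.004, 0, 1], [0, 0, 0, 0, 0.004, 0, 1], [0, 0, 0, 0, 0.003, 0, 1], [0, 0, 0, 0, 0.002, 0, 1], [0, 0, 0, 0, 0, 0, 1]]

```text
time: 9.15
eef_pos: [0.5364, 0.1245, 0.029]
tcp_rot: [-0.014, 0.67, 0.742, -0.015]
force: [-41.6, -7.1, 28.0]
finger_gap: -0.0002
```

The slide has hit its stop: the position held at x = 0.5364 while the force rose. Backing off.

step_arm:
  plan:
    - [[0, 0, 0, 0, -0.015, 0, 1], [0, 0, 0, 0, -0.02, 0, 1], [0, 0, 0, 0, -0.03, 0, 1], [0, 0, 0, 0, -0.03, -0.01, 1], [0, 0, 0, 0, -0.02, -0.03, 1], [0, 0, 0, 0, 0, -0.03, 1], [0, 0, 0, 0, 0, -0.03, 1], [0, 0, 0, 0, 0, -0.03, 1], [0, 0, 0, 0, 0, -0.03, 1], [0, 0, 0, 0, 0, -0.03, 1], [0, 0, 0, 0, 0, 0, 1]]

```text
time: 10.07
eef_pos: [0.4417, 0.1139, 0.2302]
tcp_rot: [0.001, 0.671, 0.742, -0.0]
force: [0.7, 0.1, -0.4]
finger_gap: 0.0001
```

```bash
python3 - <<'E'
from h import *
np.set_printoptions(precision=4,suppress=True)
print(pose(),ctrl.get_obs()['force'])
a=snap('scene','s5.png');b=snap('side','d5.png')
c=lambda im,x,y,w,h,s:cv2.resize(im[y:y+h,x:x+w,::-1],None,fx=s,fy=s,interpolation=cv2.INTER_CUBIC)
cv2.imwrite('pics/c5.png',np.hstack([c(a,300,150,170,150,3),c(b,250,110,95,150,3)]))
S=cam('scene');D=cam('side')
for p in([.675,.002,.234],[.6826,-.047,.246],[.662,.137,.103],[.662,.137,.093],[.567,.127,.059]):print(p,3*(proj([p],S)-[300,150]),3*(proj([p],D)-[250,110])+[510,0])
E
```

```text
[[-0.1008  0.9949  0.0008  0.4417]
 [ 0.9949  0.1008 -0.0015  0.1139]
 [-0.0016  0.0007 -1.      0.2302]
 [ 0.      0.      0.      1.    ]] [ 0.6817  0.1372 -0.3584]
[0.675, 0.002, 0.234] [[395.6245  65.9845]] [[586.3387  63.884 ]]
[0.6826, -0.047, 0.246] [[469.8254  67.8638]] [[584.3454  32.8082]]
[0.662, 0.137, 0.103] [[206.9062 158.3717]] [[586.6693 257.2212]]
[0.662, 0.137, 0.093] [[206.0635 167.9931]] [[586.9889 266.5588]]
[0.567, 0.127, 0.059] [[155.8608 267.3469]] [[691.1084 295.6991]]
```

View pics/c5.png

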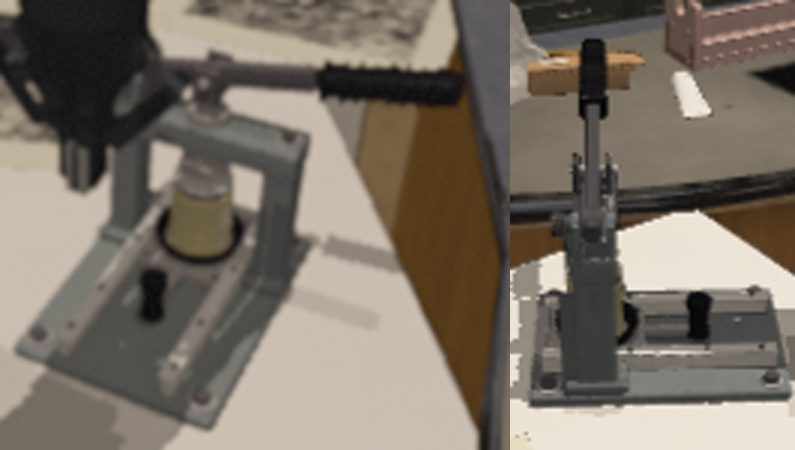

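```bash
python3 - <<'E'
from h import *
np.set_printoptions(precision=4,suppress=True)
S=cam('scene');D=cam('side')
a=lambda x,y:((x+.5)/3+300-.5,(y+.5)/3+150-.5)
b=lambda x,y:((x-510+.5)/3+250-.5,(y+.5)/3+110-.5)
print(tri([(a(154,274),S),(b(699,294),D)]),onz(a(154,274),.059,S),onz(b(699,294),.059,D))
A=cv2.imread('pics/scene0.png');B=cv2.imread('pics/side0.png');A5=cv2.imread('pics/s5.png');B5=cv2.imread('pics/d5.png')
c=lambda im,x,y,w,h,s:cv2.resize(im[y:y+h,x:x+w],None,fx=s,fy=s,interpolation=cv2.INTER_CUBIC)
cv2.imwrite('pics/c6.png',np.vstack([np.hstack([c(A5,330,190,60,50,6),c(B5,280,190,80,50,5.5)[:300].copy() if 0 else cv2.resize(B5[190:240,280:350],(420,300),interpolation=cv2.INTER_CUBIC)]),np.hstack([c(A,330,190,60,50,6),cv2.resize(B[190:240,280:350],(420,300),interpolation=cv2.INTER_CUBIC)])]))
E
```

```text
(array([0.5601, 0.1248, 0.0602]), [np.float64(0.8417962292133643), np.float64(0.8417962292135073)]) [0.5601 0.1255 0.059 ] [0.5608 0.122  0.059 ]
```

View pics/c6.png

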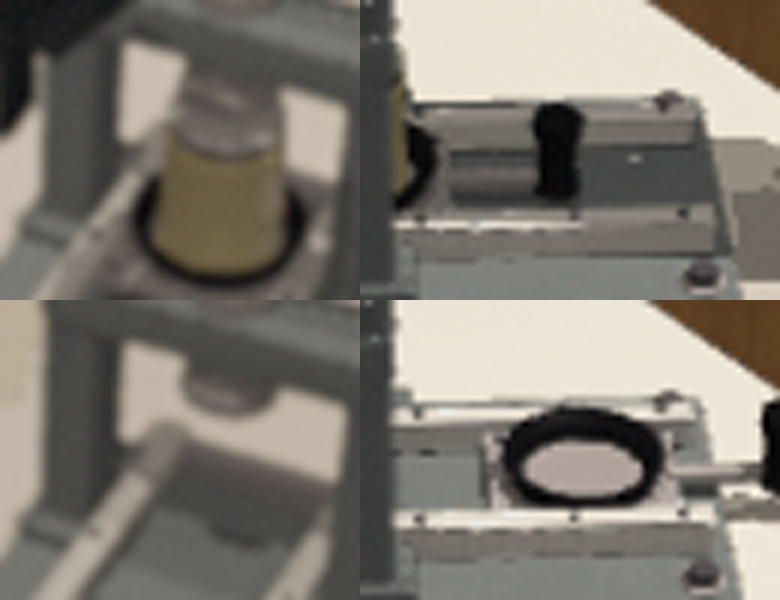

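The knob reads x ≈ 0.560 in both cameras, about 106 mm of travel, so the slide may be roughly 9 mm short. I'll push again at a slightly different height and watch where it stops.

step_arm:
  plan:
    - [[0, 0, 0, 0, 0, 0.035, 1], [0, 0, 0, 0, 0, 0.035, 1], [0, 0, 0, 0, 0, 0.035, 1], [0, 0, 0, 0, 0, 0.035, 1], [0, 0, 0, 0, 0, 0.035, 1], [0, 0, 0, 0, 0, 0.015, 1], [0, 0, 0, 0, 0.03, 0, 1], [0, 0, 0, 0, 0.03, 0, 1], [0, 0, 0, 0, 0.02, 0, 1], [0, 0, 0, 0, 0, 0, 1], [0, 0, 0, 0, 0, 0, 1]]

```text
time: 11.08
eef_pos: [0.5141, 0.1216, 0.0307]
tcp_rot: [-0.005, 0.671, 0.742, -0.005]
force: [-0.7, -0.3, -0.4]
finger_gap: 0.0
```

step_arm:
  plan:
    - [[0, 0, 0, 0, 0.005, 0, 1], [0, 0, 0, 0, 0.003, 0, 1], [0, 0, 0, 0, 0.003, 0, 1], [0, 0, 0, 0, 0, 0, 1], [0, 0, 0, 0, 0, 0, 1]]

```text
time: 11.5
eef_pos: [0.5256, 0.1229, 0.0323]
tcp_rot: [-0.004, 0.67, 0.742, -0.005]
force: [-1.1, 0.7, 0.6]
finger_gap: -0.0002
```

step_arm:
  plan:
    - [[0, 0, 0, 0, 0.004, -0.002, 1], [0, 0, 0, 0, 0.003, 0, 1], [0, 0, 0, 0, 0.003, 0, 1], [0, 0, 0, 0, 0, 0, 1], [0, 0, 0, 0, 0, 0, 1]]

```text
time: 11.92
eef_pos: [0.5358, 0.1239, 0.034]
tcp_rot: [-0.004, 0.67, 0.742, -0.005]
force: [-0.8, -0.1, -0.9]
finger_gap: 0.0002
```

step_arm:
  plan:
    - [[0, 0, 0, 0, 0.003, 0, 1], [0, 0, 0, 0, 0.002, 0, 1], [0, 0, 0, 0, 0, 0, 1], [0, 0, 0, 0, 0, 0, 1]]

```text
time: 12.25
eef_pos: [0.5366, 0.1242, 0.033]
tcp_rot: [-0.007, 0.67, 0.742, -0.008]
force: [-12.3, -1.8, 9.1]
finger_gap: -0.0003
```

```bash
python3 - <<'E'
from h import *
a=snap('scene','s7.png');b=snap('side','d7.png');w=snap('wrist','w7.png')
c=lambda im,x,y,w,h,s:cv2.resize(im[y:y+h,x:x+w,::-1],None,fx=s,fy=s,interpolation=cv2.INTER_CUBIC)
cv2.imwrite('pics/c7.png',np.vstack([np.hstack([c(a,315,195,80,60,5),c(b,275,180,80,60,5)]),np.hstack([cv2.resize(w[120:,100:540,::-1],(471,300)),c(a,300,140,80,73,4.11)[:300]])])[:,:800])
E
```

```text
(no output)
```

View pics/c7.png

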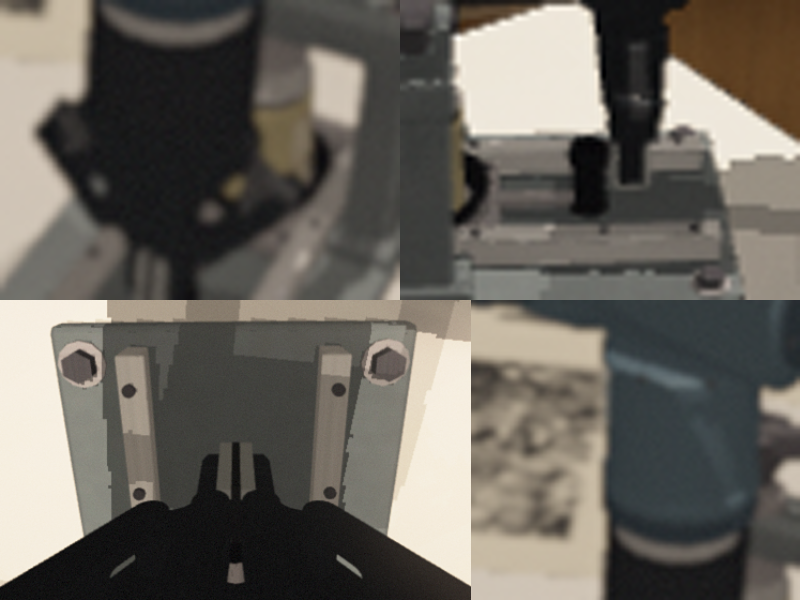

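The side crop shows a gap of about 5 mm between the pads (right) and the knob's waist. A wider knuckle higher up is probably bearing on the knob's head, which would explain the upward force. I'll back off, raise the tool so only the pads meet the head, and push again.

step_arm:
  plan:
    - [[0, 0, 0, 0, -0.015, 0, 1], [0, 0, 0, 0, -0.01, -0.006, 1], [0, 0, 0, 0, 0, -0.006, 1], [0, 0, 0, 0, 0.008, 0, 1], [0, 0, 0, 0, 0.008, 0, 1], [0, 0, 0, 0, 0.004, 0, 1], [0, 0, 0, 0, 0.003, 0, 1], [0, 0, 0, 0, 0, 0, 1], [0, 0, 0, 0, 0, 0, 1]]

```text
time: 13.15
eef_pos: [0.5368, 0.1241, 0.045]
tcp_rot: [-0.007, 0.67, 0.742, -0.007]
force: [-10.7, -2.0, 7.0]
finger_gap: 0.0
```

```bash
python3 - <<'E'
from h import *
np.set_printoptions(precision=4,suppress=True)
S=cam('scene');D=cam('side')
u=np.array([np.cos(.101),np.sin(.101),0]);v=np.array([-u[1],u[0],0])
print('foot',onz((368-.4,203.7),.103,S))
n=np.array([.548,.1254,0])
for tr in(.105,.110,.115):
    r=n+tr*u
    t=np.linspace(0,6.283,100);c=proj(np.c_[r[0]+.021*np.cos(t),r[1]+.021*np.sin(t),0*t+.103],S)
    print(tr,r,'foot bbox c6',(c.min(0)-[330,190])*6,(c.max(0)-[330,190])*6)
    for z in(.05,.15):print('post in c2',[((proj([r+.076*v+s*.02*u+[0,0,z]],D)-[240,110])*10/3)[0] for s in(1,-1)])
E
```

```text
foot [0.6568 0.138  0.103 ]
0.105 [0.6525 0.136  0.    ] foot bbox c6 [173.3065  58.6455] [276.3308 120.9102]
post in c2 [array([105.0822, 394.3256]), array([156.1665, 393.2922])]
post in c2 [array([100.4644, 286.1543]), array([154.3344, 285.3973])]
0.11 [0.6574 0.1365 0.    ] foot bbox c6 [178.2992  52.3792] [280.9342 114.1626]
post in c2 [array([ 98.6749, 394.4557]), array([149.7976, 393.4207])]
post in c2 [array([ 93.7064, 286.2493]), array([147.6192, 285.4916])]
0.115 [0.6624 0.137  0.    ] foot bbox c6 [183.2528  46.1605] [285.5012 107.468 ]
post in c2 [array([ 92.2628, 394.5861]), array([143.424 , 393.5493])]
post in c2 [array([ 86.943 , 286.3444]), array([140.8987, 285.5861])]
```

Post edges, ram foot and knob now agree: the ram axis lies about 108 mm ahead of where the nest started (so the slide seems to have begun slightly in), and the slide is blocked firmly at the same spot on every push. It is at its stop under the ram. Now to the lever grip, expected at (0.669, 0.003, 0.234).

step_arm:
  plan:
    - [[0, 0, 0, 0, -0.015, 0, 1], [0, 0, 0, 0, -0.02, -0.01, 1], [0, 0, 0, 0, -0.02, -0.03, 1], [0, 0, 0, 0, 0, -0.036, 1], [0, 0, 0, 0, 0, -0.036, 1], [0, 0, 0, 0, 0, -0.036, 1], [0, 0, 0, 0, 0, -0.036, 1], [0, 0, 0, 0, 0, -0.036, 1], [0, 0, 0, 0, 0, -0.025, 1], [0, 0, 0, 0, 0, 0, 1], [0, 0, 0, 0, 0, 0, 1]]

```text
time: 14.07
eef_pos: [0.489, 0.119, 0.2936]
tcp_rot: [-0.002, 0.671, 0.742, -0.003]
force: [0.3, 1.0, -0.3]
finger_gap: -0.0001
```

```bash
python3 - <<'E'
from h import *
np.set_printoptions(precision=4,suppress=True)
T=pose();print(T)
P=np.array([.669,.003,.27]);print(T[:3,:3].T@(P-T[:3,3]))
S=cam('scene');D=cam('side');b=cv2.imread('pics/d5.png');a=cv2.imread('pics/s5.png')
o=lambda u:u
print(tri([((300+461/3,150+85/3),S),((250+(593-510)/3,110+45/3),D)]))
print(tri([((300+318/3,150+78/3),S),((250+(594-510)/3,110+108/3),D)]))
E
```

```text
[[-0.1007  0.9949 -0.0077  0.489 ]
 [ 0.9949  0.1007 -0.0012  0.119 ]
 [-0.0004 -0.0077 -1.      0.2936]
 [ 0.      0.      0.      1.    ]]
[-0.1335  0.1676  0.0224]
(array([ 0.6746, -0.0453,  0.235 ]), [np.float64(0.6218403976015259), np.float64(0.6218403976014845)])
(array([0.6623, 0.0531, 0.2121]), [np.float64(0.08613487556629894), np.float64(0.08613487556611098)])
```

step_arm:
  plan:
    - [[0, 0, 0, -0.015, 0.018, 0, 1], [0, 0, 0, -0.022, 0.028, 0, 1], [0, 0, 0, -0.022, 0.028, 0, 1], [0, 0, 0, -0.022, 0.028, 0, 1], [0, 0, 0, -0.022, 0.028, 0, 1], [0, 0, 0, -0.02, 0.026, 0, 1], [0, 0, 0, -0.0105, 0.012, 0, 1], [0, 0, 0, 0, 0, 0, 1], [0, 0, 0, 0, 0, 0, 1], [0, 0, 0, 0, 0, 0, 1]]

```text
time: 14.9
eef_pos: [0.6668, 0.0036, 0.2878]
tcp_rot: [-0.005, 0.67, 0.742, -0.005]
force: [0.0, -0.3, 0.5]
finger_gap: -0.0
```

step_arm:
  plan:
    - [[0, 0, 0, 0, 0.001, 0.02, 1], [0, 0, 0, 0, 0, 0.02, 1], [0, 0, 0, 0, 0, 0.008, 1], [0, 0, 0, 0, 0, 0.006, 1], [0, 0, 0, 0, 0, 0.006, 1], [0, 0, 0, 0, 0, 0, 1]]

```text
time: 15.4
eef_pos: [0.6677, 0.0035, 0.2296]
tcp_rot: [-0.004, 0.67, 0.742, -0.005]
force: [-2.0, 0.9, 1.1]
finger_gap: 0.0001
```

step_arm:
  plan:
    - [[0, 0, 0, 0, 0, 0.006, 1], [0, 0, 0, 0, 0, 0.006, 1], [0, 0, 0, 0, 0, 0.006, 1], [0, 0, 0, 0, 0, 0.006, 1], [0, 0, 0, 0, 0, 0, 1]]

```text
time: 15.82
eef_pos: [0.6675, 0.0029, 0.2043]
tcp_rot: [-0.004, 0.671, 0.742, -0.005]
force: [1.3, -1.5, 3.2]
finger_gap: -0.0004
```

step_arm:
  plan:
    - [[0, 0, 0, 0, 0, 0.005, 1], [0, 0, 0, 0, 0, 0.005, 1], [0, 0, 0, 0, 0, 0.005, 1], [0, 0, 0, 0, 0, 0, 1], [0, 0, 0, 0, 0, 0, 1]]

```text
time: 16.23
eef_pos: [0.6679, 0.0021, 0.1914]
tcp_rot: [-0.003, 0.671, 0.742, -0.005]
force: [-1.0, -3.0, 8.8]
finger_gap: -0.0003
```

step_arm:
  plan:
    - [[0, 0, 0, 0, 0, 0.003, 1], [0, 0, 0, 0, 0, 0.003, 1], [0, 0, 0, 0, 0, 0.002, 1], [0, 0, 0, 0, 0, 0, 1], [0, 0, 0, 0, 0, 0, 1]]

```text
time: 16.65
eef_pos: [0.668, 0.0019, 0.1868]
tcp_rot: [-0.002, 0.671, 0.742, -0.004]
force: [-7.6, -3.7, 20.6]
finger_gap: -0.0001
```

step_arm:
  plan:
    - [[0, 0, 0, 0, 0, 0.002, 1], [0, 0, 0, 0, 0, 0, 1], [0, 0, 0, 0, 0, 0, 1], [0, 0, 0, 0, 0, 0, 1]]

```text
time: 16.98
eef_pos: [0.6681, 0.0019, 0.186]
tcp_rot: [-0.002, 0.671, 0.742, -0.004]
force: [-10.4, -2.9, 26.5]
finger_gap: -0.0002
```

```bash
python3 - <<'E'
from h import *
o=ctrl.get_obs();print(o['eef_pos'],o['force'],o['time'])
a=snap('scene','s8.png');b=snap('side','d8.png')
c=lambda im,x,y,w,h,s:cv2.resize(im[y:y+h,x:x+w,::-1],None,fx=s,fy=s,interpolation=cv2.INTER_CUBIC)
cv2.imwrite('pics/c8.png',np.hstack([c(a,310,150,120,110,4.5),c(b,255,130,58,110,4.5)])[:,:800])
E
```

```text
[0.66807168 0.00193642 0.18601115] [-10.37475604  -2.86091791  26.50000384] 16.9833
```

View pics/c8.png

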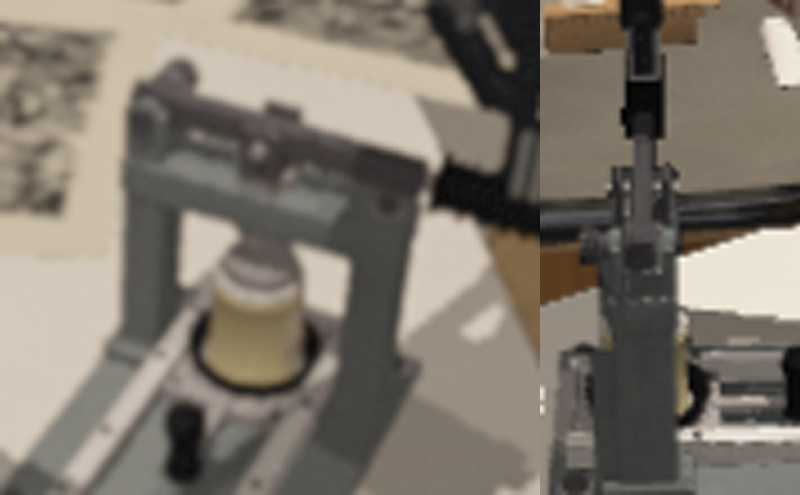

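The ram foot sits centred on the lid, with the lever level and the finger on the grip. z is steady at 0.186 and the push is about 26 N. Handing in.

```bash
python3 - <<'E'
from h import *
o=ctrl.get_obs();print(o['eef_pos'],o['force'],o['time']);print(ctrl.hand_in())
E
```

```text
[0.66808321 0.00195603 0.18600434] [-10.81980472  -2.13748173  26.57681266] 17.0833
the job is handed in; nothing more can be done
None
```

I closed the tin and handed the job in at 17.1 s, with the closed fingers still holding the lever down. I carried the tall tin upright into the nest, let go of it, and pushed the slide in by its knob until it stopped. I then pressed the lever to its firm stop. I never touched the two closed tins.

**Last checks:**
- **Lever:** the fingers held steady at z = 0.186 m with about 26.5 N down. The expected grip height with the lid home is about 0.189 m.
- **Ram:** the last picture shows the foot on the lid and roughly centred. I judged the lid home from the lever's firm stop and height, not from a direct measurement.

**What disagreed or could count against it:**
- **Slide travel:** the cameras gave about 106 mm from where the slide started, not 115 mm. The post edges, the ram foot and three pushes that all stopped at the same place say the nest is under the ram, so the slide probably started a few mm in.
- **Push force:** the first push against the slide stop read about 42 N sideways and 28 N up at the wrist. I took the contact to be the fingers on the knob. A side picture of the second push showed a small gap at the knob's waist, so I can't rule out the gripper's knuckle having pressed on it.
- **Sideways load:** there is about 11 N sideways on the lever grip in the final hold, but it did not move.

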